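# Move the sprung-pin guard door to the other roller machine

## Robot

A 7-joint arm with a two-finger parallel gripper is mounted at the origin on the work surface. World frame = base frame: x ahead of the robot, y to its left, z up, the work surface at z = 0. Lengths are in mm, angles in degrees, forces in N, time in s.
With the tool pointing down it reaches from about 400 to 875 mm from the base axis. Payload 6.5 kg.
Tool frame: the origin (TCP) lies midway between the tips of the shut fingers; the grasp point (between the pads) lies 19 mm behind it; z points along the fingers, y is the line along which they close (so a half turn about z gives the same grasp; the last joint's range is limited). The gripper opens to 88 mm and grips with 3 to 60 N. Pads are 18 mm wide; open, the fingers measure 123 mm over their backs; the gripper's body (75 mm by 187 mm) begins 45 mm behind the grasp point.
Start: joints at [59.462, 30.733, -0.252, 88.115, 0.149, 61.152, -4.079], TCP at [292.514, -580.453, 210.116] pointing down, gripper open.
Joint ranges: [-154.64, 154.64], [-21.42, 123.67], [-72.66, 72.17], [13.99, 137.28], [-74.86, 254.86], [10.95, 109.41], [-158.01, 158.01]. Speed limits (degrees/s): [136.94, 136.94, 180, 180, 180, 180, 180].

## Interface

Orientations are given as a 3x3 rotation matrix whose columns are the frame's x, y, z axes.
In Python, from cell import status, eyes, job_done gives the robot as it stands.
- The arm moves only by the shell command python3 -m inch 'ROWS' [FORCE]. ROWS is a JSON object of lists of equal length, an entry for each row: "fingers": the gripper command: -1 is shut, 1 is fully open, values between are in proportion; "dp": the shift along the tool's x, y, z in units of 250 mm (1.0 is 250 mm), a list of three; "twist": the turn, a rotation vector about the tool's x, y, z in units of 90 degrees (1.0 is 90 degrees), a list of three. In form: {"fingers": [fingers, ...], "dp": [[dx, dy, dz], ...], "twist": [[rx, ry, rz], ...]}. A call has 1 to 12 rows; each row is the pose to reach, as a shift and turn from the pose commanded when the call began, along the tool's axes at that moment; what a row does not reach only later rows make up. A row lasts 1/12 s, in which the tool goes at most 41.7 mm and 7.16 degrees, less where a joint would pass 70% of its speed; a pose out of reach is approached as far as the arm can. A call with a number of a shift or a turn outside -1 to 1 is refused whole. A call with a gripper value outside its range is refused whole. The fingers move at their own pace and stop on an object; FORCE is the grip in N (left out, the last holds). Time passes only in rows, so rows that repeat a pose let the fingers close. It gives the time, the measured TCP pose, the force, the opening and the grip force at its end, in the units of the state.
- status.get_state(): the state, without advancing time (a new reading comes with each control period).
- eyes.grab_frame(name): name is "scene" or "top"; returns a dict with "color" (400x640x3 uint8, blue, green, red), "range_z" (400x640 float32, mm along the optical axis (not along the pixel's ray), 0 where there is no reading), "K" (3x3 intrinsics, pixels), "eye" and "attitude" of the camera in the world. Camera axes: x right, y down, z forward; pixel columns grow to the right and rows downward; lengths in mm; the calibration is good to about 2 mm. A picture is of the moment at which its call begins.
- job_done(): hands the job in; it is judged then, once.
The state is a dict: "time_s": time; "joint_pos": joint angles; "qd": joint speeds; "tau": joint torques, N m; "eef_pos": TCP position; "ee_rot": TCP orientation; "force": force on the tool from outside, world axes, zero at the start; "torque": the same for the moment, N m; "finger_gap": finger opening in mm; "grip_force": force on a finger pad.
Only numpy, scipy, OpenCV 4.12 (cv2) and the standard library are available. Lean on these libraries where they do the work, as an engineer would, in place of code of your own. Each camera call takes 0.05 s, during which the arm holds its last target. There are 200 camera calls.

## Task

The guard door hangs in the hinge of one roller machine; the other machine has an empty hinge. Pinch the door's two black tabs together to pull in its sprung hinge pins, lift the door off, and hang it in the empty hinge of the other machine: barrel fully down in both cradles, both pins sprung out through their eyes, door hanging free. Feel your way in gently, never force the door against a machine, and leave the things on the bench alone.

Things in the scene. Friction and masses are not known exactly. Their poses are not given: they have to be found in the camera images.
- door: Aluminium guard door, 0.33 to 0.52 kg, same from both sides (hang it either way round). Origin: middle of its steel barrel, on the axis; y along the barrel, z up, x square to the panel. Barrel 12 mm in diameter, 168 mm long. Panel below it 6 mm thick, 132 mm wide, reaching 90 mm below the axis (lowest 35 mm only 116 mm wide).
- door_grip (a point): Grasp point: midway between the door's two black tabs, 28 mm above the barrel axis. Tabs 22 mm (x) by 6 mm (y), from 7 to 43 mm above the axis, 60 mm over their outer faces, 28 mm when pinched fully in. Pinch the outer faces from above along the door's y, fingertips at least 8 mm above the axis. Its height is 178 mm with the door seated.
- pin_l (a joint): Sprung hinge pin, 6 mm in diameter, at the door's +y end, fixed to the +y tab: 0 m = fully out (25 mm past the barrel end), 0.016 m = fully pulled in, clear of the eye. Its spring pushes 5 N when out, 9 N when in; a grip of about 30 N holds both pins in and carries the door.
- pin_r (a joint): The same pin at the door's -y end, fixed to the -y tab: 0 m = fully out, 0.016 m = fully pulled in.
- press_a: Grey roller machine that has the door, fixed to the bench. Body 110 mm deep (x), 230 mm wide (y), 125 mm high; origin: centre of the underside; x points out of its front (roller) face. Its hinge is like the other machine's, with the cradle slots 83 mm ahead of the origin; the seated barrel's axis is 150 mm above the bench.
- press_b: The like machine with the empty hinge, fixed; same size, origin and axes, front face 55 mm ahead of the origin. Its hinge bracket (both cradles and eyes in one piece) is clamped in long slots: the middle of the cradle slots lies anywhere from 73 to 93 mm ahead of the origin (not measured: find it by sight and feel), centred sideways (y = 0). It does not shift in use.
- cradle_b (a point): Point on the second machine's front face, centred, 150 mm above the bench (height of the seated barrel's axis). Cradles: plates 8 mm thick at y = +74 and -74 mm, with an open-topped slot 13.5 mm wide (x); top edge 159 mm above the bench, flat 24 mm either side. Eye plates 6 mm thick at y = +100 and -100 mm, tops at 164 mm, eye 9.5 mm square.
- tin: Aluminium tin, 70 mm in diameter, 75 mm high, a bystander; origin at the centre of its underside.
- tape: Roll of paper tape lying flat, 90 mm in diameter, 25 mm high, a bystander; origin at the centre of its underside.
- driver: Screwdriver lying on the bench, a bystander; origin near its middle on the bench.
Things that resemble listed ones, but are neither listed nor needed, are in the scene too. Of the things that look like the door, the middle-sized one is meant.

How it is judged:
By the outcome, as a careful person would: the job done as asked, in the order asked, and still so for the second after the job is handed in, with the robot touching nothing.
It also fails if it takes over 72 s, if anything falls off the work surface, if the arm or the gripper's body presses on something with over 40 N, if the wrist force passes 120 N, or if a joint passes its speed limit or range.

## Working session

There is one attempt and no reset: what is moved stays moved. The work goes in short steps, Python scripts to look and compute and a shell command to move; the robot and the scene stay as the last step left them, time stands still between calls to the robot, and variables do not carry over. Pictures are saved under pics/ and viewed, at most 10 in all, crops included, and the job is handed in when it is done.

```bash
mkdir -p pics; ls; python3 - <<'E'
from cell import status, eyes
import cv2,numpy as np,pickle
s=status.get_state();print({k:np.round(v,2).tolist() for k,v in s.items()})
for n in("scene","top"):
    f=eyes.grab_frame(n);pickle.dump(f,open(f'pics/{n}0.pkl','wb'));cv2.imwrite(f'pics/{n}0.png',f['color']);print(n,f['K'],f['eye'],f['attitude'])
E
```

```text
pics
{'time_s': 0.0, 'joint_pos': [59.46, 30.78, -0.25, 88.17, 0.15, 61.15, -4.08], 'qd': [0.07, 0.13, 0.08, -0.06, -0.04, -0.03, 0.06], 'tau': [0.0, -57.1, 0.99, -25.16, -0.06, 0.02, 0.0], 'eef_pos': [292.2, -579.88, 209.25], 'ee_rot': [[0.89, 0.45, -0.0], [0.45, -0.89, 0.0], [-0.0, -0.0, -1.0]], 'force': [-0.38, 0.43, -0.17], 'torque': [0.05, -0.03, 0.04], 'grip_force': 0.0, 'finger_gap': 88.01}
scene [[365.53973954   0.         323.88032019]
 [  0.         365.53973954 187.39136972]
 [  0.           0.           1.        ]] [1206.64354795 -147.20521886  825.91128862] [[ 0.33617009  0.6405222  -0.69044984]
 [ 0.94179432 -0.22580774  0.24906692]
 [ 0.00362397 -0.73399058 -0.67914998]]
top [[377.14984972   0.         321.12449443]
 [  0.         377.14984972 201.94892891]
 [  0.           0.           1.        ]] [ 302.48890284  102.40235558 1249.64863598] [[ 0.00504493 -0.98282479  0.18447217]
 [-0.99998386 -0.0044764   0.00349825]
 [-0.00261239 -0.18448684 -0.98283151]]
```

View pics/scene0.png

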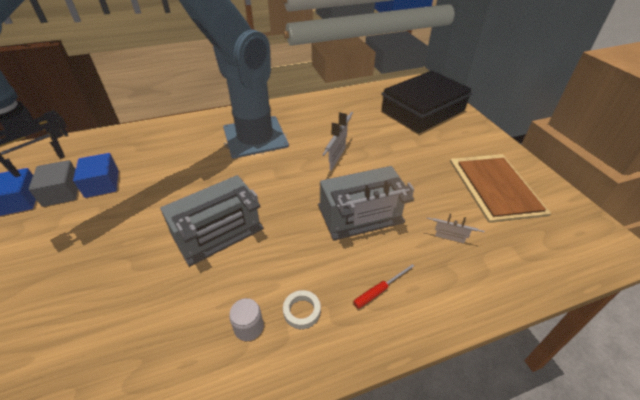

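View pics/top0.png

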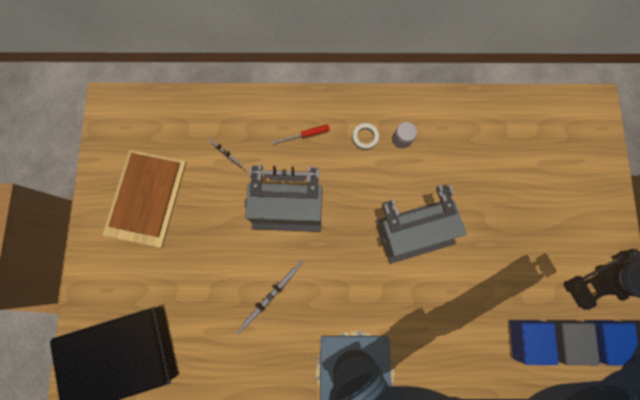

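The scene picture shows three door-like things: a big one standing loose at scene (338,140) / top (270,297), one hung in a machine at (375,200) / top (284,172), and a small one at (453,228) / top (228,153). The middle-sized one, hung in press_a, is the one meant. The empty hinge is on the machine at scene (212,218) / top (420,225).

```bash
cat > h.py <<'E'
import cv2,numpy as np,pickle
from cell import status,eyes
def cloud(f):
    v,u=np.indices(f['range_z'].shape);z=f['range_z'].astype(float);K=f['K']
    c=np.stack([(u-K[0,2])/K[0,0]*z,(v-K[1,2])/K[1,1]*z,z],-1)
    P=c@np.array(f['attitude']).T+np.array(f['eye']);P[z==0]=np.nan;return P
def proj(f,p):
    c=(np.asarray(p,float)-f['eye'])@np.array(f['attitude']);return (c@f['K'].T)[...,:2]/c[...,2:]
def crop(f,x,y,w,h,s,out):
    cv2.imwrite(out,cv2.resize(f['color'][y:y+h,x:x+w],None,fx=s,fy=s,interpolation=cv2.INTER_CUBIC))
E
python3 - <<'E'
from h import *
T=pickle.load(open('pics/top0.pkl','rb'));S=pickle.load(open('pics/scene0.pkl','rb'))
P=cloud(T)
for nm,(x,y,w,h) in dict(A=(235,150,100,95),B=(365,170,115,105),big=(225,250,90,90),small=(195,130,55,50)).items():
    Q=P[y:y+h,x:x+w].reshape(-1,3);Q=Q[~np.isnan(Q[:,0])]
    print(nm,'ztop',np.percentile(Q[:,2],[1,50,99]))
    for lo,hi in((118,132),(132,148),(148,158),(158,172),(172,200)):
        q=Q[(Q[:,2]>lo)&(Q[:,2]<hi)]
        if len(q)>8:
            r=cv2.minAreaRect(q[:,:2].astype(np.float32));print(lo,hi,len(q),np.round(q.mean(0),1),np.round(r[0],1),np.round(r[1],1),round(r[2],1))
crop(T,235,140,250,135,3.2,'pics/c1.png')
crop(S,300,150,200,110,4,'pics/c2.png')
E
```

```text
A ztop [ -5.82021881   3.15384051 163.33618269]
118 132 2200 [509.6 218.9 124.4] [536.5 219.7] [230.6 150.9] 88.2
132 148 775 [559.3 219.6 137. ] [576.  220.3] [210.3  95.2] 88.3
148 158 247 [598.3 217.3 153.8] [599.6 216.9] [ 47.6 213.6] 0.3
158 172 127 [597.8 222.3 162.6] [597.9 217.4] [203.9  49.4] 88.0
172 200 43 [597.3 221.2 189.1] [598.6 217.5] [59.3 22.4] 88.9
B ztop [ -5.94932299   1.12578315 155.26734605]
118 132 2248 [ 431.3 -204.8  124.3] [ 463.  -197.8] [160.7 230.4] 16.7
132 148 848 [ 482.5 -191.9  137.2] [ 465.7 -197.6] [157.4 208. ] 16.6
148 158 70 [ 518.7 -183.1  154.2] [ 517.6 -179.7] [ 47.8 202.4] 17.2
158 172 88 [ 518.  -187.2  161.5] [ 514.3 -182.1] [ 49.8 206.3] 14.5
big ztop [ -6.03588446  -0.26519299 139.97297294]
118 132 293 [235.3 253.1 121.6] [234.9 251.7] [ 18. 275.] 48.3
132 148 55 [233.5 254.8 137.9] [236.4 250.3] [24.2 69.9] 47.1
148 158 11 [232.7 260.3 153.1] [236.4 251. ] [27.7 70.1] 46.3
158 172 59 [233.  255.2 167.6] [235.1 253.7] [27.7 76.1] 48.1
small ztop [-6.51291471 -0.26717397 80.8638198 ]
```

View pics/c1.png

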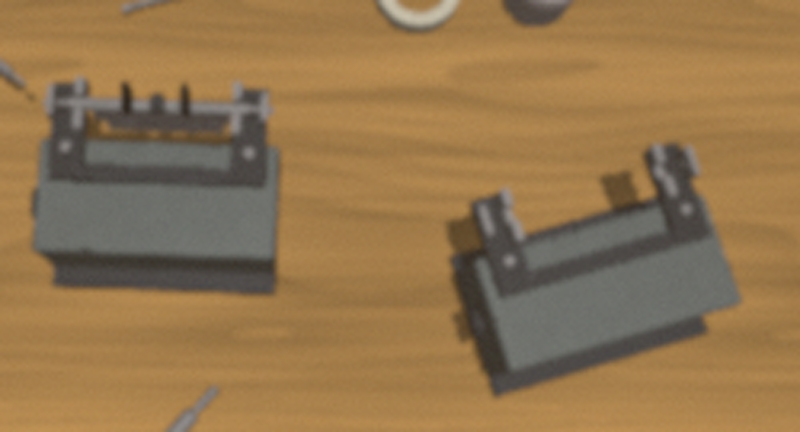

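View pics/c2.png

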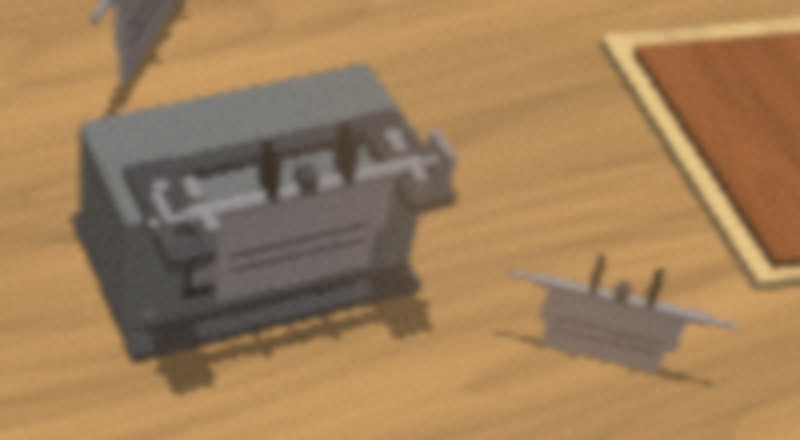

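Crops: the hung door's tabs sit at top-crop (126,97) and (185,98), on the long barrel in press_a, and in the close scene crop (270,165)/(345,148). The two loose doors stand clear of the machines. The empty cradles of press_b are at top-crop (497,215) and (672,165).

```bash
cat >> h.py <<'E'
from scipy.spatial.transform import Rotation as R
def to(target,yaw):
    """dp/twist numbers from measured TCP to target; yaw = world angle (deg) of tool y (mod 180), pointing down"""
    s=status.get_state();Rm=np.array(s['ee_rot']);p=np.array(s['eef_pos'])
    best=None
    for y in(yaw,yaw+180):
        a=np.radians(y);ty=np.array([np.cos(a),np.sin(a),0]);tz=np.array([0,0,-1.]);Rt=np.c_[np.cross(ty,tz),ty,tz]
        rv=R.from_matrix(Rm.T@Rt).as_rotvec(degrees=True)/90
        if best is None or np.linalg.norm(rv)<np.linalg.norm(best):best=rv
    print('pos',np.round(p,1),'dp',np.round(Rm.T@(np.array(target)-p)/250,4),'twist',np.round(best,4),'yaw_y',np.round(np.degrees(np.arctan2(Rm[1,1],Rm[0,1])),2),'q7',round(s['joint_pos'][6],1),'t',s['time_s'],'F',np.round(s['force'],1),'gap',round(s['finger_gap'],1),'grip',round(s['grip_force'],1))
E
python3 - <<'E'
from h import *
T=pickle.load(open('pics/top0.pkl','rb'));S=pickle.load(open('pics/scene0.pkl','rb'))
for nm,c,yaw in(('A',(598.6,217.5),-1.8),('B',(516.5,-181),16.7)):
  for cn,f in(('top',T),('scene',S)):
    P=cloud(f).reshape(-1,3);P=P[~np.isnan(P[:,0])]
    a=np.radians(yaw);M=np.array([[np.cos(a),np.sin(a)],[-np.sin(a),np.cos(a)]])
    L=(P[:,:2]-c)@M.T;k=(abs(L[:,1])<130)&(L[:,0]>-160)&(L[:,0]<50);L=L[k];z=P[k,2]
    b=L[(abs(z-125)<4)]
    print(nm,cn,'top x',np.round(np.percentile(b[:,0],[.5,99.5]),1),'y',np.round(np.percentile(b[:,1],[.5,99.5]),1))
    back=[np.percentile(b[(b[:,1]>y-10)&(b[:,1]<y+10),0],3) for y in range(-100,101,20)]
    print('  back slope deg',round(np.degrees(np.arctan(np.polyfit(range(-100,101,20),back,1)[0])),2))
    h=L[(z>150)&(z<175)]
    for s in(-1,1):
        q=h[(h[:,1]*s>60)&(h[:,1]*s<110)]
        print('  side',s,len(q),'x',np.round(np.percentile(q[:,0],[2,50,98]),1),'y',np.round(np.percentile(q[:,1],[2,98]),1))
to((292.5,-580.5,210.1),-91.8)
to((598.6,217.5,330),-91.8)
E
```

```text
A top top x [-137.    -2.1] y [-113.8  113.1]
  back slope deg 0.03
  side -1 93 x [-23.6  -0.6  23.7] y [-104.9  -62.6]
  side 1 112 x [-23.9  -0.3  23.4] y [ 61.1 101.7]
A scene top x [-135.2   24.9] y [-114.8  112.3]
  back slope deg 0.15
  side -1 139 x [-21.5   3.3  25.8] y [-105.6  -62.2]
  side 1 130 x [-21.5   3.1  25. ] y [ 62.8 101.1]
B top top x [-135.8   -8.6] y [-113.7  113. ]
  back slope deg 0.01
  side -1 78 x [-23.5  -0.6  23.7] y [-103.3  -70.2]
  side 1 71 x [-22.8   0.3  24.1] y [ 69.7 102.2]
B scene top x [-135.5   24.1] y [-115.2  111.1]
  back slope deg 0.11
  side -1 98 x [-22.6   7.3  25.8] y [-104.4  -71.9]
  side 1 96 x [-23.7   3.8  25. ] y [ 68.2 100.7]
pos [ 292.3 -579.9  209.3] dp [-0.0002  0.0024 -0.003 ] twist [-9.000e-04  3.000e-04  3.172e-01] yaw_y -63.25 q7 -4.1 t 0.1 F [-0.7 -0.1 -0.2] gap 88.0 grip 0.0
pos [ 292.3 -579.9  209.3] dp [ 2.5299 -2.2975 -0.4793] twist [-9.000e-04  3.000e-04  3.172e-01] yaw_y -63.25 q7 -4.1 t 0.1 F [-0.7 -0.1 -0.2] gap 88.0 grip 0.0
```

```bash
python3 -m inch '{"fingers":[1,1,1,1],"dp":[[0,0,-0.15],[0,0,-0.3],[0,0,-0.45],[0,0,-0.5]],"twist":[[0,0,0],[0,0,0],[0,0,0],[0,0,0]]}'
```

```text
time_s: 0.43
eef_pos: [293.4, -582.2, 341.0]
ee_rot: [[0.893, 0.45, 0.004], [0.45, -0.893, -0.006], [0.0, 0.007, -1.0]]
force: [0.1, 1.2, 0.6]
finger_gap: 87.9
grip_force: 0.0
```

```bash
python3 -m inch '{"fingers":[1,1,1,1,1,1,1,1],"dp":[[0.11,-0.1,0],[0.22,-0.2,0],[0.33,-0.3,0],[0.44,-0.4,0],[0.55,-0.5,0],[0.66,-0.6,0],[0.77,-0.7,0],[0.88,-0.8,0]],"twist":[[0,0,0],[0,0,0],[0,0,0],[0,0,0],[0,0,0],[0,0,0],[0,0,0],[0,0,0]]}' && python3 -m inch '{"fingers":[1,1,1,1,1,1,1,1],"dp":[[0.11,-0.1,0],[0.22,-0.2,0],[0.33,-0.3,0],[0.44,-0.4,0],[0.55,-0.5,0],[0.66,-0.6,0],[0.77,-0.7,0],[0.88,-0.8,0]],"twist":[[0,0,0],[0,0,0],[0,0,0],[0,0,0],[0,0,0],[0,0,0],[0,0,0],[0,0,0]]}' && python3 -m inch '{"fingers":[1,1,1,1,1,1,1,1,1,1],"dp":[[0.11,-0.1,0],[0.22,-0.2,0],[0.33,-0.3,0],[0.44,-0.4,0],[0.55,-0.5,0],[0.66,-0.6,0],[0.75,-0.68,0],[0.75,-0.68,0],[0.75,-0.68,0],[0.75,-0.68,0]],"twist":[[0,0,0],[0,0,0.05],[0,0,0.1],[0,0,0.15],[0,0,0.2],[0,0,0.25],[0,0,0.3],[0,0,0.317],[0,0,0.317],[0,0,0.317]]}'
python3 -c "
from h import *
to((598.5,217.2,330),-91.8)"
```

```text
time_s: 1.1
eef_pos: [399.0, -301.0, 334.9]
ee_rot: [[0.893, 0.45, -0.0], [0.45, -0.893, 0.0], [-0.0, -0.0, -1.0]]
force: [0.7, -0.7, -0.1]
finger_gap: 88.3
grip_force: 0.0
time_s: 1.77
eef_pos: [505.4, -23.6, 335.0]
ee_rot: [[0.893, 0.45, -0.0], [0.45, -0.893, -0.0], [-0.0, 0.0, -1.0]]
force: [0.9, 0.4, -0.1]
finger_gap: 88.3
grip_force: 0.0
time_s: 2.6
eef_pos: [596.2, 210.0, 334.5]
ee_rot: [[1.0, -0.03, -0.001], [-0.03, -1.0, -0.001], [-0.001, 0.001, -1.0]]
force: [-0.7, -0.7, -0.3]
finger_gap: 87.9
grip_force: 0.0
pos [596.2 210.  334.5] dp [ 0.0085 -0.0291  0.0181] twist [0.0008 0.0006 0.0007] yaw_y -91.74 q7 -122.7 t 2.6 F [-0.7 -0.7 -0.3] gap 87.9 grip 0.0
```

```bash
python3 -m inch '{"fingers":[1,1,1,1,1,1,1],"dp":[[0.0085,-0.029,0.1],[0.0085,-0.029,0.2],[0.0085,-0.029,0.3],[0.0085,-0.029,0.4],[0.0085,-0.029,0.46],[0.0085,-0.029,0.46],[0.0085,-0.029,0.46]],"twist":[[0,0,0],[0,0,0],[0,0,0],[0,0,0],[0,0,0],[0,0,0],[0,0,0]]}'
python3 - <<'E'
from h import *
to((598.5,217.2,160),-91.8)
T=eyes.grab_frame('top');S=eyes.grab_frame('scene')
a=cv2.resize(T['color'][145:215,235:335],(400,280),interpolation=2);b=cv2.resize(S['color'][140:240,310:430],(400,333),interpolation=2)[:280]
cv2.imwrite('pics/d1.png',np.hstack([a,b]))
E
```

```text
time_s: 3.18
eef_pos: [598.6, 216.2, 220.1]
ee_rot: [[0.999, -0.033, -0.001], [-0.033, -0.999, -0.001], [-0.001, 0.001, -1.0]]
force: [0.2, 0.3, 0.1]
finger_gap: 88.0
grip_force: 0.0
pos [598.6 216.2 220.1] dp [-0.0004 -0.0043  0.2402] twist [ 0.0008  0.0006 -0.0007] yaw_y -91.86 q7 -125.2 t 3.1833 F [0.2 0.3 0.1] gap 88.0 grip 0.0
```

View pics/d1.png

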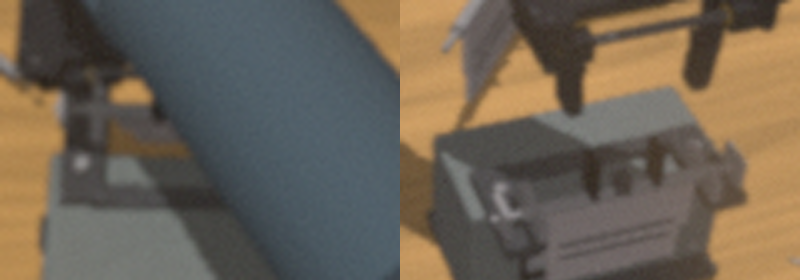

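The right half shows the fingers at (572,95) and (700,75), straddling the tabs at (592,175) and (655,160) from above. So I descend.

```bash
python3 -m inch '{"fingers":[1,1,1,1,1,1],"dp":[[0,-0.004,0.06],[0,-0.004,0.12],[0,-0.004,0.18],[0,-0.004,0.22],[0,-0.004,0.24],[0,-0.004,0.24]],"twist":[[0,0,0],[0,0,0],[0,0,0],[0,0,0],[0,0,0],[0,0,0]]}' && python3 -m inch '{"fingers":[-1,-1,-1,-1,-1,-1,-1,-1,-1,-1],"dp":[[0,0,0],[0,0,0],[0,0,0],[0,0,0],[0,0,0],[0,0,0],[0,0,0],[0,0,0],[0,0,0],[0,0,0]],"twist":[[0,0,0],[0,0,0],[0,0,0],[0,0,0],[0,0,0],[0,0,0],[0,0,0],[0,0,0],[0,0,0],[0,0,0]]}' 32
```

```text
time_s: 3.78
eef_pos: [598.7, 218.9, 159.9]
ee_rot: [[1.0, -0.031, -0.0], [-0.031, -1.0, -0.0], [-0.0, 0.0, -1.0]]
force: [0.1, -0.9, 0.3]
finger_gap: 88.0
grip_force: 0.0
time_s: 4.62
eef_pos: [599.3, 219.2, 160.9]
ee_rot: [[1.0, -0.031, 0.001], [-0.031, -1.0, 0.0], [0.001, -0.0, -1.0]]
force: [-0.0, -0.9, 5.4]
finger_gap: 25.9
grip_force: 32.0
```

```bash
python3 -m inch '{"fingers":[-1,-1,-1,-1,-1,-1],"dp":[[0,0,-0.01],[0,0,-0.02],[0,0,-0.04],[0,0,-0.06],[0,0,-0.08],[0,0,-0.08]],"twist":[[0,0,0],[0,0,0],[0,0,0],[0,0,0],[0,0,0],[0,0,0]]}'
python3 - <<'E'
from h import *
S=eyes.grab_frame('scene');T=eyes.grab_frame('top')
b=cv2.resize(S['color'][130:240,300:440],(700,550),interpolation=2)
cv2.imwrite('pics/e1.png',b)
E
```

```text
time_s: 5.12
eef_pos: [599.1, 219.5, 181.3]
ee_rot: [[1.0, -0.031, 0.001], [-0.031, -1.0, 0.001], [0.001, -0.001, -1.0]]
force: [0.4, 0.4, -3.8]
finger_gap: 26.0
grip_force: 32.0
```

View pics/e1.png

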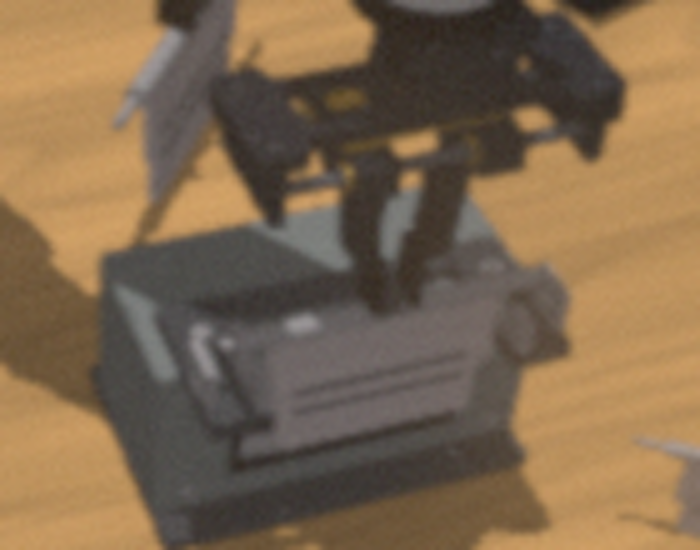

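The door is lifted 20 mm, free in the cradles (weight 3.8 N); pinched fingers are at (385,290), centred over the panel (265–495). I lift clear.

```bash
python3 -m inch '{"fingers":[-1,-1,-1,-1,-1,-1,-1,-1],"dp":[[0,0,-0.05],[0,0,-0.12],[0,0,-0.2],[0,0,-0.3],[0,0,-0.4],[0,0,-0.48],[0,0,-0.5],[0,0,-0.5]],"twist":[[0,0,0],[0,0,0],[0,0,0],[0,0,0],[0,0,0],[0,0,0],[0,0,0],[0,0,0]]}'
python3 -c "
from h import *
to((517.4,-181,305),-73.3)"
```

```text
time_s: 5.88
eef_pos: [599.5, 219.7, 307.2]
ee_rot: [[1.0, -0.031, 0.003], [-0.031, -1.0, 0.001], [0.003, -0.001, -1.0]]
force: [1.1, -0.4, -3.8]
finger_gap: 25.6
grip_force: 32.0
pos [599.5 219.7 307.2] dp [-0.2784  1.6121  0.0054] twist [-0.0006 -0.0022 -0.2054] yaw_y -91.78 q7 -123.9 t 5.8833 F [ 1.1 -0.4 -3.8] gap 25.6 grip 32.0
```

```bash
python3 -m inch '{"fingers":[-1,-1,-1,-1,-1,-1,-1,-1,-1],"dp":[[-0.01,0.05,0],[-0.02,0.15,0],[-0.05,0.28,0],[-0.07,0.42,0],[-0.09,0.55,0],[-0.11,0.66,0],[-0.13,0.75,0],[-0.138,0.8,0],[-0.138,0.8,0]],"twist":[[0,0,0],[0,0,0],[0,0,0],[0,0,0],[0,0,0],[0,0,0],[0,0,0],[0,0,0],[0,0,0]]}' && python3 -m inch '{"fingers":[-1,-1,-1,-1,-1,-1,-1,-1,-1,-1,-1],"dp":[[-0.01,0.05,0],[-0.02,0.15,0],[-0.05,0.28,0],[-0.07,0.42,0],[-0.09,0.55,0],[-0.11,0.66,0],[-0.13,0.75,0],[-0.138,0.8,0],[-0.138,0.812,0],[-0.138,0.812,0],[-0.138,0.812,0]],"twist":[[0,0,-0.01],[0,0,-0.03],[0,0,-0.06],[0,0,-0.09],[0,0,-0.12],[0,0,-0.15],[0,0,-0.18],[0,0,-0.2],[0,0,-0.205],[0,0,-0.205],[0,0,-0.205]]}'
python3 - <<'E'
from h import *
to((517.4,-181,200),-73.3)
T=eyes.grab_frame('top');S=eyes.grab_frame('scene')
a=cv2.resize(T['color'][165:275,350:490],(400,314),interpolation=2);b=cv2.resize(S['color'][140:270,140:290],(400,347),interpolation=2)[:314]
cv2.imwrite('pics/f1.png',np.hstack([a,b]))
P=cloud(S);k=(P[...,2]>190)&(P[...,2]<305)
pickle.dump((T,S),open('pics/f1.pkl','wb'))
E
```

```text
time_s: 6.63
eef_pos: [556.6, 15.6, 303.7]
ee_rot: [[0.999, -0.037, -0.003], [-0.037, -0.999, -0.002], [-0.003, 0.003, -1.0]]
force: [-0.1, -0.2, -3.4]
finger_gap: 26.0
grip_force: 32.0
time_s: 7.55
eef_pos: [517.8, -179.2, 304.7]
ee_rot: [[0.958, 0.288, -0.0], [0.288, -0.958, 0.002], [0.0, -0.002, -1.0]]
force: [0.5, 0.3, -3.7]
finger_gap: 25.9
grip_force: 32.0
pos [ 517.8 -179.2  304.7] dp [-0.0037  0.007   0.4188] twist [-0.001  -0.0002  0.0006] yaw_y -73.24 q7 -63.4 t 7.55 F [ 0.5  0.3 -3.7] gap 25.9 grip 32.0
```

View pics/f1.png

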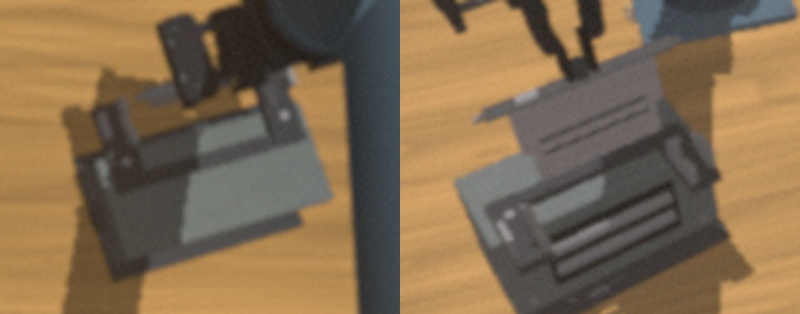

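```bash
python3 - <<'E'
from h import *
T,S=pickle.load(open('pics/f1.pkl','rb'));P=cloud(S)
c=np.array([516.9,-181]);a=np.radians(16.7);M=np.array([[np.cos(a),np.sin(a)],[-np.sin(a),np.cos(a)]])
L=np.dstack([(P[...,:2]-c)@M.T,P[...,2:]]).reshape(-1,3)
k=(abs(L[:,0])<20)&(abs(L[:,1])<58)&(L[:,2]>222)&(L[:,2]<282);q=L[k]
A=np.c_[q[:,1],q[:,2]-250,np.ones(len(q))];s=np.linalg.lstsq(A,q[:,0],rcond=None)[0]
print(len(q),'panel yaw err deg',np.degrees(s[0]),'tilt',np.degrees(s[1]),'face x',s[2],'std',np.std(A@s-q[:,0]))
w=L[(abs(L[:,0])<20)&(L[:,2]>232)&(L[:,2]<280)];print('y range',np.percentile(w[:,1],[1,99]))
w=L[(abs(L[:,0])<20)&(L[:,2]>285)&(L[:,2]<305)];print('barrel y range',np.percentile(w[:,1],[1,99]),'x',np.median(w[:,0]))
E
python3 -m inch '{"fingers":[-1,-1,-1,-1,-1,-1,-1],"dp":[[-0.0037,0.007,0.03],[-0.0037,0.007,0.06],[-0.0037,0.007,0.09],[-0.0037,0.007,0.12],[-0.0037,0.007,0.13],[-0.0037,0.007,0.13],[-0.0037,0.007,0.13]],"twist":[[0,0,0],[0,0,0],[0,0,0],[0,0,0],[0,0,0],[0,0,0],[0,0,0]]}'
```

```text
984 panel yaw err deg 0.13050893940314073 tilt -0.051663834890039284 face x 4.485610092248285 std 1.1936695454272719
y range [-64.71023175  64.25498999]
barrel y range [-88.22630198  87.5424001 ] x 5.4998653948818905
time_s: 8.23
eef_pos: [516.8, -183.4, 272.5]
ee_rot: [[0.958, 0.287, -0.0], [0.287, -0.958, 0.0], [-0.0, -0.0, -1.0]]
force: [-0.2, -0.2, -3.8]
finger_gap: 26.1
grip_force: 32.0
```

```bash
cat >> h.py <<'E'
def avg(n=6):
    p=[]
    for _ in range(n):
        s=status.get_state();p.append(np.r_[s['eef_pos'],s['force']]);eyes.grab_frame('top')
    print('mean',np.round(np.mean(p,0),2),'sd',np.round(np.std(p,0),2))
E
python3 -c "
from h import *
avg();to((517.4,-181,200),-73.3)"
```

```text
mean [ 5.1706e+02 -1.8350e+02  2.7288e+02 -1.5000e-01 -9.0000e-02 -3.8100e+00] sd [0.11 0.05 0.21 0.52 0.46 0.4 ]
pos [ 517.  -183.5  272.9] dp [ 0.0043 -0.0093  0.2917] twist [ 0.0002 -0.0003 -0.0004] yaw_y -73.33 q7 -63.6 t 8.5333 F [-0.   0.4 -3.5] gap 26.1 grip 32.0
```

```bash
python3 -m inch '{"fingers":[-1,-1,-1,-1,-1,-1,-1,-1,-1],"dp":[[0.0043,-0.0093,0.03],[0.0043,-0.0093,0.08],[0.0043,-0.0093,0.13],[0.0043,-0.0093,0.2],[0.0043,-0.0093,0.27],[0.0043,-0.0093,0.33],[0.0043,-0.0093,0.36],[0.0043,-0.0093,0.36],[0.0043,-0.0093,0.36]],"twist":[[0,0,0],[0,0,0],[0,0,0],[0,0,0],[0,0,0],[0,0,0],[0,0,0],[0,0,0],[0,0,0]]}'
python3 - <<'E'
from h import *
avg(5);to((517.4,-181,160.5),-73.3)
T=eyes.grab_frame('top');S=eyes.grab_frame('scene')
a=cv2.resize(T['color'][165:275,350:490],(400,314),interpolation=2);b=cv2.resize(S['color'][160:270,145:285],(400,314),interpolation=2)
cv2.imwrite('pics/g1.png',np.hstack([a,b]))
P=cloud(S)
c=np.array([516.9,-181]);a=np.radians(16.7);M=np.array([[np.cos(a),np.sin(a)],[-np.sin(a),np.cos(a)]])
L=np.dstack([(P[...,:2]-c)@M.T,P[...,2:]]).reshape(-1,3)
q=L[(abs(L[:,0])<14)&(abs(L[:,1])<58)&(L[:,2]>105)&(L[:,2]<158)];print('panel face',np.median(q[:,0]))
E
```

```text
time_s: 9.28
eef_pos: [517.3, -180.8, 182.6]
ee_rot: [[0.958, 0.287, -0.0], [0.287, -0.958, 0.0], [-0.0, -0.0, -1.0]]
force: [0.5, 0.1, -3.1]
finger_gap: 25.8
grip_force: 32.0
mean [ 5.1783e+02 -1.8098e+02  1.8336e+02  7.0000e-02  2.9000e-01 -3.6500e+00] sd [0.3  0.12 0.38 0.44 0.37 0.62]
pos [ 517.8 -181.1  183.5] dp [-0.0016 -0.0009  0.0919] twist [ 0.0006 -0.0009 -0.0004] yaw_y -73.34 q7 -65.8 t 9.5333 F [-0.3  0.4 -5. ] gap 26.0 grip 32.0
panel face 3.6834159669395663
```

View pics/g1.png

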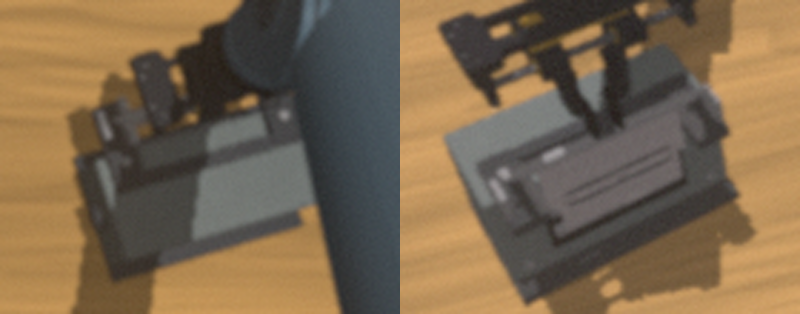

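Right half: the panel (530–690, 130–240) hangs between press_b's cradles at (510,185) and (700,110), barrel above the slots. I lower gently, watching the force.

```bash
python3 -m inch '{"fingers":[-1,-1,-1,-1,-1,-1,-1,-1],"dp":[[-0.001,0,0.01],[-0.001,0,0.02],[-0.001,0,0.026],[-0.001,0,0.03],[-0.001,0,0.033],[-0.001,0,0.035],[-0.001,0,0.035],[-0.001,0,0.035]],"twist":[[0,0,0],[0,0,0],[0,0,0],[0,0,0],[0,0,0],[0,0,0],[0,0,0],[0,0,0]]}'; python3 -c "
from h import *
avg(4);print(status.get_state()['torque'])"
```

```text
time_s: 10.3
eef_pos: [517.0, -181.0, 173.9]
ee_rot: [[0.958, 0.287, -0.0], [0.287, -0.958, -0.0], [-0.0, 0.0, -1.0]]
force: [0.6, 0.8, -3.8]
finger_gap: 26.3
grip_force: 32.0
mean [ 5.1701e+02 -1.8101e+02  1.7391e+02 -1.7000e-01  1.8000e-01 -3.6000e+00] sd [0.02 0.02 0.03 0.51 0.38 0.21]
[0.03758076 0.03046113 0.0079703 ]
```

```bash
python3 -m inch '{"fingers":[-1,-1,-1,-1,-1,-1],"dp":[[0,0,0.004],[0,0,0.008],[0,0,0.012],[0,0,0.016],[0,0,0.016],[0,0,0.016]],"twist":[[0,0,0],[0,0,0],[0,0,0],[0,0,0],[0,0,0],[0,0,0]]}'; python3 -c "
from h import *
avg(4);print(status.get_state()['torque'])"
```

```text
time_s: 11.0
eef_pos: [516.9, -181.0, 169.8]
ee_rot: [[0.958, 0.287, -0.0], [0.287, -0.958, 0.0], [-0.0, -0.0, -1.0]]
force: [0.6, -0.9, -3.8]
finger_gap: 26.3
grip_force: 32.0
mean [ 5.1695e+02 -1.8099e+02  1.6983e+02 -1.3000e-01 -3.8000e-01 -4.0900e+00] sd [0.04 0.02 0.06 0.45 0.35 0.45]
[-0.02017835  0.06791692  0.03354034]
```

```bash
python3 -m inch '{"fingers":[-1,-1,-1,-1,-1,-1,-1],"dp":[[0,0,0.005],[0,0,0.01],[0,0,0.015],[0,0,0.02],[0,0,0.026],[0,0,0.026],[0,0,0.026]],"twist":[[0,0,0],[0,0,0],[0,0,0],[0,0,0],[0,0,0],[0,0,0],[0,0,0]]}'; python3 -c "
from h import *
avg(4)"; python3 -m inch '{"fingers":[-1,-1,-1,-1,-1],"dp":[[0,0,0.002],[0,0,0.004],[0,0,0.008],[0,0,0.008],[0,0,0.008]],"twist":[[0,0,0],[0,0,0],[0,0,0],[0,0,0],[0,0,0]]}'; python3 -c "
from h import *
avg(4)"
```

```text
time_s: 11.78
eef_pos: [516.9, -181.0, 163.2]
ee_rot: [[0.958, 0.287, -0.0], [0.287, -0.958, 0.0], [-0.0, -0.0, -1.0]]
force: [-0.2, 0.6, -4.1]
finger_gap: 26.0
grip_force: 32.0
mean [ 5.1696e+02 -1.8099e+02  1.6335e+02  1.9000e-01 -2.1000e-01 -3.7300e+00] sd [0.06 0.03 0.08 0.28 0.58 0.44]
time_s: 12.4
eef_pos: [516.9, -181.0, 161.3]
ee_rot: [[0.958, 0.287, -0.0], [0.287, -0.958, 0.0], [-0.0, -0.0, -1.0]]
force: [0.3, 1.3, -4.2]
finger_gap: 25.9
grip_force: 32.0
mean [ 5.1693e+02 -1.8097e+02  1.6132e+02  2.8000e-01 -2.4000e-01 -3.9600e+00] sd [0.   0.02 0.03 0.29 0.91 0.46]
```

```bash
python3 -m inch '{"fingers":[-1,-1,-1,-1],"dp":[[0,0,0.002],[0,0,0.003],[0,0,0.003],[0,0,0.003]],"twist":[[0,0,0],[0,0,0],[0,0,0],[0,0,0]]}'; python3 -c "
from h import *
avg(4)"; python3 -m inch '{"fingers":[-1,-1,-1,-1],"dp":[[0,0,0.001],[0,0,0.002],[0,0,0.002],[0,0,0.002]],"twist":[[0,0,0],[0,0,0],[0,0,0],[0,0,0]]}'; python3 -c "
from h import *
avg(4)"
```

```text
time_s: 12.93
eef_pos: [517.2, -180.9, 161.0]
ee_rot: [[0.958, 0.287, 0.001], [0.287, -0.958, -0.0], [0.001, 0.0, -1.0]]
force: [-0.2, 0.4, 0.6]
finger_gap: 26.0
grip_force: 32.0
mean [ 517.26 -180.95  160.96   -0.54    0.71    0.85] sd [0.02 0.02 0.01 0.21 0.25 0.62]
time_s: 13.47
eef_pos: [517.6, -180.9, 160.8]
ee_rot: [[0.958, 0.287, 0.001], [0.287, -0.958, -0.0], [0.001, 0.001, -1.0]]
force: [-0.9, 1.3, 5.9]
finger_gap: 25.8
grip_force: 32.0
mean [ 517.59 -180.89  160.82   -1.16    1.33    5.83] sd [0.02 0.02 0.01 0.34 0.62 0.24]
```

Seated (height matches press_a's, force 6 N). I release slowly.

```bash
python3 -m inch '{"fingers":[-0.3,-0.2,-0.1,0,0.1,0.2,0.3,0.4,0.55,0.7,0.85,1],"dp":[[0,0,0],[0,0,0],[0,0,0],[0,0,0],[0,0,0],[0,0,0],[0,0,0],[0,0,0],[0,0,0],[0,0,0],[0,0,0],[0,0,0]],"twist":[[0,0,0],[0,0,0],[0,0,0],[0,0,0],[0,0,0],[0,0,0],[0,0,0],[0,0,0],[0,0,0],[0,0,0],[0,0,0],[0,0,0]]}'; python3 -m inch '{"fingers":[1,1,1,1],"dp":[[0,0,0],[0,0,0],[0,0,0],[0,0,0]],"twist":[[0,0,0],[0,0,0],[0,0,0],[0,0,0]]}'
```

```text
time_s: 14.67
eef_pos: [516.7, -181.1, 159.8]
ee_rot: [[0.958, 0.287, -0.001], [0.287, -0.958, 0.0], [-0.0, -0.0, -1.0]]
force: [0.2, -0.1, -0.4]
finger_gap: 85.9
grip_force: 0.0
time_s: 15.0
eef_pos: [517.0, -181.0, 160.1]
ee_rot: [[0.958, 0.287, -0.0], [0.287, -0.958, -0.0], [-0.0, 0.0, -1.0]]
force: [-0.3, -0.8, 0.3]
finger_gap: 87.5
grip_force: 0.0
```

Free of the tabs, so straight up, slowly at first, then back out of the camera's way.

```bash
python3 -m inch '{"fingers":[1,1,1,1,1,1,1,1,1],"dp":[[0,0,-0.02],[0,0,-0.06],[0,0,-0.1],[0,0,-0.16],[0,0,-0.25],[0,0,-0.35],[0,0,-0.5],[0,0,-0.6],[0,0,-0.6]],"twist":[[0,0,0],[0,0,0],[0,0,0],[0,0,0],[0,0,0],[0,0,0],[0,0,0],[0,0,0],[0,0,0]]}' && python3 -m inch '{"fingers":[1,1,1,1,1,1,1,1,1],"dp":[[0,0.1,0],[0,0.2,0],[0,0.3,0],[0,0.45,0],[0,0.6,0],[0,0.75,0],[0,0.9,0],[0,0.9,0],[0,0.9,0]],"twist":[[0,0,0],[0,0,0],[0,0,0],[0,0,0],[0,0,0],[0,0,0],[0,0,0],[0,0,0],[0,0,0]]}'
python3 - <<'E'
from h import *
T=eyes.grab_frame('top');S=eyes.grab_frame('scene')
a=cv2.resize(T['color'][165:275,350:490],(400,314),interpolation=2);b=cv2.resize(S['color'][160:270,145:285],(400,314),interpolation=2)
cv2.imwrite('pics/i1.png',np.hstack([a,b]))
P=cloud(T)
c=np.array([516.5,-181]);a=np.radians(16.7);M=np.array([[np.cos(a),np.sin(a)],[-np.sin(a),np.cos(a)]])
L=np.dstack([(P[...,:2]-c)@M.T,P[...,2:]]).reshape(-1,3)
k=(abs(L[:,0])<26)&(abs(L[:,1])<40)&(L[:,2]>175)&(L[:,2]<205);q=L[k]
r=cv2.minAreaRect(q[:,:2].astype(np.float32));print('tabs',len(q),r,np.percentile(q[:,2],[50,95]))
for f in(T,S):
    P=cloud(f);L=np.dstack([(P[...,:2]-c)@M.T,P[...,2:]]).reshape(-1,3)
    for y0 in(-60,-50,50,60):
        q=L[(abs(L[:,0])<8)&(abs(L[:,1]-y0)<6)&(L[:,2]>140)];print(y0,len(q),np.round(np.percentile(q[:,2],[50,90]),1))
E
```

```text
time_s: 15.75
eef_pos: [520.2, -181.6, 317.2]
ee_rot: [[0.958, 0.287, 0.011], [0.287, -0.958, -0.003], [0.009, 0.006, -1.0]]
force: [0.4, -0.8, 0.4]
finger_gap: 88.3
grip_force: 0.0
time_s: 16.5
eef_pos: [580.7, -398.8, 309.2]
ee_rot: [[0.959, 0.284, -0.001], [0.284, -0.959, 0.0], [-0.001, -0.0, -1.0]]
force: [-0.6, 0.4, -0.8]
finger_gap: 87.8
grip_force: 0.0
tabs 58 ((0.7828969955444336, -0.27693748474121094), (60.49249267578125, 21.162992477416992), 89.72517395019531) [190.52130842 195.06856045]
-60 17 [154.4 157.6]
-50 15 [154.1 156.4]
50 17 [153.7 156.7]
60 18 [154.4 156.9]
-60 29 [152.2 155.7]
-50 29 [153.  156.1]
50 26 [152.1 154.8]
60 25 [152.1 156.3]
```

View pics/i1.png

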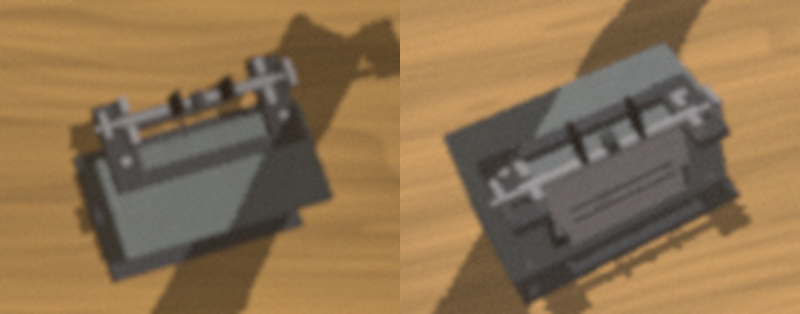

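The door hangs level in press_b. The barrel is down in both cradles, and the pins pass through the eyes at top-crop (100,128) and (290,72). The tabs measure 60.5 mm over their outer faces, so both pins are fully out, and the robot is clear.

```bash
python3 -c "
from cell import job_done
print(job_done())"
```

```text
the job is handed in; nothing more can be done
None
```

The guard door now hangs in the second machine's hinge, barrel down in both cradles and both pins sprung out through their eyes by the camera check, and I handed the job in at about 17 s of robot time.

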